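Draw the drying tray out to its stop

ROBOT

A 7-joint arm with a two-finger parallel gripper is mounted at the origin on a cart in front of the work surface, level with it; the furniture and walls round the work are solid. World frame = base frame: x ahead of the robot, y to its left, z up, the work surface at z = 0. Lengths are in m, angles in rad, forces in N, time in s.
With the tool pointing down it reaches from about 0.4 to 0.85 m from the base axis. Payload 4.4 kg.
Tool frame: the origin (TCP) lies on the front face of the gripper's body, between the roots of the fingers; the fingertips stand manip.tip_reach ahead of it and the grasp point (between the pads) lies 78 mm ahead of it (manip.tip_reach is the distance from the TCP to the fingertips, in m); z points along the fingers, y is the line along which they close (so a half turn about z gives the same grasp; the last joint's range is limited). The gripper opens to 94 mm and grips with 3 to 60 N. Pads are 16 mm wide; open, the fingers measure 119 mm over their backs; the gripper's body (75 mm by 177 mm) begins 78 mm behind the grasp point.
Start: joints at [1.256, 0.628, 0.038, 1.517, -0.027, 0.996, -0.02], TCP at [0.16, -0.63, 0.303] pointing down, gripper open.
Joint ranges: [-3.06, 3.06], [-0.37, 2.12], [-1.25, 1.32], [0.18, 2.47], [-1.1, 4.24], [0.23, 1.98], [-2.94, 2.94]. Speed limits (rad/s): [2.57, 2.57, 3.14, 3.14, 3.14, 3.14, 3.14].

INTERFACE

Orientations are given as a 3x3 rotation matrix whose columns are the frame's x, y, z axes.
In Python, from cell import manip, grab_frame, calibration gives the robot as it stands. The module is installed in compiled form; this text tells all that it offers.
- The arm moves only by the tool apply_moves, never from a script. Its arguments are lists of equal length, an entry for each row: "delta_rot": the turn, a rotation vector about the tool's x, y, z normalised to -1 to 1, where 1 is 360 degrees, a list of three; "translation": the shift along the tool's x, y, z normalised to -1 to 1, where 1 is 100 mm, a list of three; "fingers": the opening, from 0 (shut) to 1 (fully open). In form: {"delta_rot": [[wx, wy, wz], ...], "translation": [[dx, dy, dz], ...], "fingers": [fingers, ...]}. A call has 1 to 20 rows; each row shifts and turns the commanded pose from where the row before left it, along the tool's axes as they then stand; what a row does not reach is not made up. A row lasts 1/12 s, in which the tool goes at most 41.7 mm and 7.16 degrees, less where a joint would pass 70% of its speed; a pose out of reach is approached as far as the arm can. A call with a number of a shift or a turn outside -1 to 1 is refused whole. A call with a gripper value outside its range is refused whole. The fingers move at their own pace and stop on an object; the grip force is fixed at half the most. Time passes only in rows, so rows that do not move let the fingers close. It gives the time, the measured TCP pose, the force, the opening and the grip force at its end, in the units of the state.
- manip.get_obs(): the state, without advancing time (a new reading comes with each control period).
- grab_frame(name): name is "scene" or "side" or "wrist"; returns the picture (384x512x3 uint8, blue, green, red); there is no depth.
- calibration(name): a dict with "vfov" (degrees; the focal length in pixels is half the picture's height over the tangent of half this angle, whatever the lens; pixels are square), "cx", "cy" (the principal point, pixels), "xyz" and "orientation" of the camera in the world; the wrist camera has in their place "tool_from_camera" (4x4, takes a point from camera to tool coordinates, whose origin is the TCP and whose axes are the flange's). Camera axes: x right, y down, z forward; pixel columns grow to the right and rows downward; lengths in m; the calibration is good to about 2 mm. A picture is of the moment at which its call begins: read the wrist's pose just before it. calibration takes no time and is no camera call.
- manip.hand_in(): hands the job in; it is judged then, once.
The state is a dict: "t": time; "joint_pos": joint angles; "qvel": joint speeds; "effort": joint torques, N m; "ee_pos": TCP position; "ee_rot": TCP orientation; "contact_force": force on the tool from outside, world axes, zero at the start; "wrist_torque": the same for the moment, N m; "gripper_width": finger opening in m; "finger_force": force on a finger pad.
Only numpy, scipy, OpenCV 4.12 (cv2) and the standard library are available. Lean on these libraries where they do the work, as an engineer would, in place of code of your own. Each camera call takes 0.05 s, during which the arm holds its last target. There are 200 camera calls.

TASK

Open the drying tray that holds the square wooden blank: first push the sanding block aside along the table, so that the tray never touches it, then hook a fingertip behind the tray's upright front lip and draw the tray out as far as it goes. Do not pinch or lift anything; the blanks are freshly coated, so do not touch them, and leave the round blank's tray and the jar, glue bottle and tape as they are.

Things in the scene. Friction and masses are not known exactly. Their poses are not given: they have to be found in the camera images.
- square_frame: Plywood drying frame fixed to the table (all sizes in mm): two cheeks 108 long (x), 44 high, 122 over their outsides (y), joined on top by two narrow slats, tops at z = 52. Origin on the table under the frame; +x points to its rear, the tray comes out toward -x. Front face (cheeks and front slat) at x = -48, rear at x = +60. Told from the other frame only by the blank in its tray.
- round_frame: The second drying frame, the same in every size as square_frame, with the same axes, but its tray carries the round blank. Which frame stands left and which right changes.
- square_tray (a joint): Aluminium tray, 92 wide, with a 20 high rim round the blank, sliding in square_frame. How far the tray with the square blank is drawn out of its frame, in m: 0 fully shut, 0.090 at its stop fully out. It starts nearly shut. Slides with about 2 N of friction, has no spring and stays where it is left.
- round_tray (a joint): The same for the tray with the round blank; it starts nearly shut and is to be left alone.
- square_lip (a point): Middle of the top edge of the back face of the lip on the square blank's tray (the face a finger pulls on), 42 above the table; at x = -100 of square_frame when shut; moves with the tray, axes as square_frame. Between it and the frame's front slat an open pocket for the fingers: 52 long (x) when shut, 92 wide, floor at z = 10, no side walls.
- round_lip (a point): The same point on the tray with the round blank.
- square_lip_back: Back half (6 thick, 92 wide, top at z = 42) of the plywood lip of the square blank's tray. Its origin lies on the table, at square_frame's origin moved out with the tray; not at the lip itself.
- square_lip_front: Front half (6 thick, 92 wide, top at z = 37) of the same lip, facing the robot; origin as square_lip_back.
- square_blank: Square beech blank 66 x 66 x 8, freshly coated, lying loose in its tray. Origin: centre of its underside.
- round_blank: Round beech blank, 65 across, 8 thick, freshly coated, lying loose in the other tray. Origin: centre of its underside.
- sanding_block: Brown cork sanding block 40 (its x) x 68 (its y) x 20 high, about 60 g, loose, lying flat on the table across the path of the square blank's tray, a few cm in front of the lip. Origin: 2 below the centre of its underside.
- jar: Bystander: small pigment jar, 31 across, 42 high, standing between the frames. Origin: centre of its underside.
- glue: Bystander: white glue bottle with an orange cap, 30 x 37 x 94 high, standing on the left beyond the left frame. Origin: centre of its underside.
- tape: Bystander: roll of masking tape, 104 across, 25 high, lying flat on the robot's right. Origin: centre of its underside.
There are look-alikes about, which are no part of the job. Leave any blue or white look-alike of the square_blank alone.

How it is judged:
By the outcome, as a careful person would: the job done as asked, in the order asked, and still so for the second after the job is handed in, with the robot touching nothing.
It also fails if it takes over 45 s, if anything falls off the work surface, if the arm or the gripper's body presses on something with over 40 N, if the wrist force passes 120 N, or if a joint passes its speed limit or range.

## Working session

There is one attempt and no reset: what is moved stays moved. The work goes in short steps, Python scripts to look and compute and a tool call to move; the robot and the scene stay as the last step left them, time stands still between calls to the robot, and variables do not carry over. Pictures are saved under pics/ and viewed, at most 10 in all, crops included, and the job is handed in when it is done.

Besides the shell and the picture viewer there is one more tool, called after "Emit:" as name(argument=value, ...) on one line, values as JSON. apply_moves: Moves the arm, as the interface text tells. Its arguments: {"type":"object","properties":{"delta_rot":{"type":"array","items":{"type":"array","items":{"type":"number","minimum":-1,"maximum":1}}},"translation":{"type":"array","items":{"type":"array","items":{"type":"number","minimum":-1,"maximum":1}}},"fingers":{"type":"array","items":{"type":"number"}}},"required":["delta_rot","translation","fingers"]}

```bash
mkdir -p pics
cat > h.py <<'E'
import numpy as np, cv2
from cell import manip, grab_frame, calibration
def cam(name,obs=None):
    c=calibration(name); f=192/np.tan(np.radians(c["vfov"])/2)
    if name=="wrist":
        T=np.eye(4);T[:3,:3]=obs["ee_rot"];T[:3,3]=obs["ee_pos"];T=T@np.array(c["tool_from_camera"])
        return f,c,T[:3,:3],T[:3,3]
    return f,c,np.array(c["orientation"]),np.array(c["xyz"])
def ray(name,u,v,z,obs=None):
    f,c,R,p=cam(name,obs); d=R@np.array([(u-c["cx"])/f,(v-c["cy"])/f,1]); return p+d*(z-p[2])/d[2]
def proj(name,P,obs=None):
    f,c,R,p=cam(name,obs); q=R.T@(np.array(P)-p); return f*q[0]/q[2]+c["cx"],f*q[1]/q[2]+c["cy"]
E
python3 - <<'E'
from h import *
o=manip.get_obs(); print({k:np.round(v,3).tolist() for k,v in o.items()}, manip.tip_reach)
for n in("scene","side","wrist"): print(n,calibration(n))
for n in("scene","side"): cv2.imwrite(f"pics/{n}0.png",grab_frame(n))
cv2.imwrite("pics/both0.png",cv2.resize(np.hstack([cv2.imread("pics/scene0.png"),cv2.imread("pics/side0.png")]),(800,300)))
cv2.imwrite("pics/scene0b.png",cv2.resize(cv2.imread("pics/scene0.png"),(800,600)))
E
```

```text
{'t': 0.0, 'joint_pos': [1.256, 0.629, 0.038, 1.518, -0.027, 0.996, -0.02], 'qvel': [-0.001, 0.001, -0.001, -0.0, 0.0, -0.002, 0.0], 'effort': [0.0, -54.972, 1.144, -18.663, -0.052, 0.024, 0.0], 'ee_pos': [0.16, -0.63, 0.302], 'ee_rot': [[0.969, 0.246, -0.0], [0.246, -0.969, 0.002], [-0.0, -0.002, -1.0]], 'contact_force': [0.119, -1.078, -0.25], 'wrist_torque': [-0.057, -0.041, 0.02], 'finger_force': 0.0, 'gripper_width': 0.094} 0.0972
scene {'vfov': 48.66450564568755, 'cx': 257.91967257059133, 'cy': 190.4482207148337, 'xyz': array([ 0.18013846, -0.86359884,  1.03116853]), 'orientation': array([[ 0.87274357, -0.34765314,  0.34271848],
       [-0.48816608, -0.61640986,  0.61784525],
       [-0.00354079, -0.70652401, -0.70768022]])}
side {'vfov': 52.96003918103607, 'cx': 257.30310083951815, 'cy': 192.61193864329687, 'xyz': array([0.66096098, 1.05377859, 0.9117007 ]), 'orientation': array([[-0.99975439,  0.01775807, -0.01325948],
       [ 0.02146168,  0.62652513, -0.77910568],
       [-0.00552802, -0.77919889, -0.62675237]])}
wrist {'vfov': 59.03715692823577, 'cx': 255.0383049391455, 'cy': 192.37363285378365, 'tool_from_camera': array([[ 2.53608482e-04, -9.63378265e-01, -2.68145958e-01,
         7.85429572e-02],
       [ 9.99999930e-01,  1.70869311e-04,  3.31896418e-04,
        -4.37810406e-04],
       [-2.73923880e-04, -2.68146024e-01,  9.63378241e-01,
        -8.22270225e-02],
       [ 0.00000000e+00,  0.00000000e+00,  0.00000000e+00,
         1.00000000e+00]])}
```

View pics/scene0b.png

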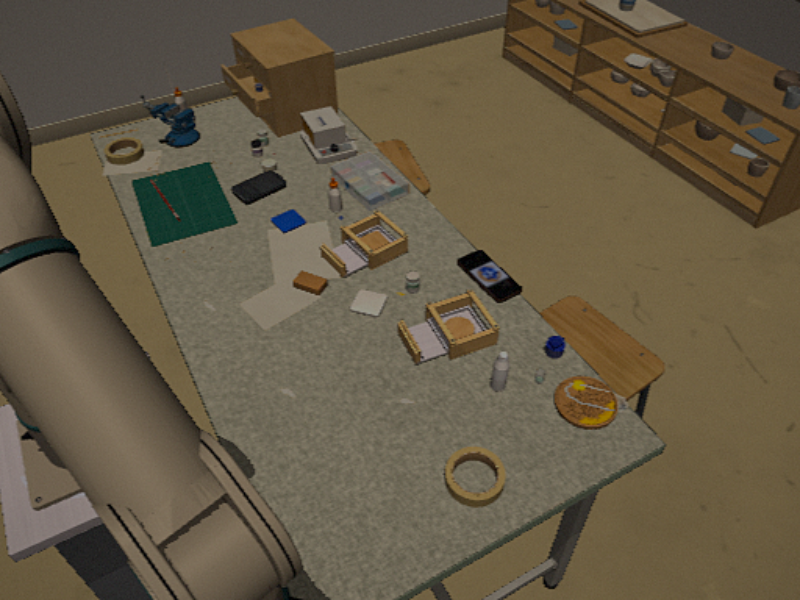

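View pics/side0.png

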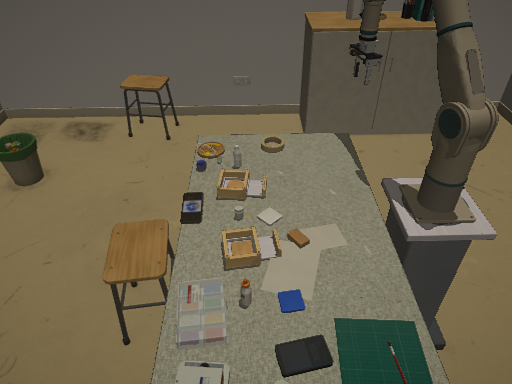

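Scene (800 px wide): there are two frames. The left one, (375,240), looks to have a square blank and has the cork block at (310,283) in front of it. The right one, (460,325), looks round. The blue pad (288,220) and white pad (369,302) are look-alikes. The block's position also points to the left frame. I'll check this in a close crop.

Run:
```python
from h import *
a=cv2.imread("pics/scene0.png")[125:240,180:330]; b=cv2.imread("pics/side0.png")[160:275,205:355]
im=np.vstack([cv2.resize(x,None,fx=2.6*2,fy=2.6,interpolation=3) if 0 else cv2.resize(x,(780//2*1,299),interpolation=2) for x in (a,b)])
im=np.hstack([cv2.resize(a,(400,307),interpolation=2),cv2.resize(b,(400,307),interpolation=2)])
cv2.imwrite("pics/crop0.png",im)
def s(n,u,v,z): print(n,u,v,np.round(ray(n,u,v,z),3))
# rough
s("scene",310*.64,276*.64,.02); s("side",298,236,.02)
s("scene",375*.64,240*.64,.02); s("side",240,248,.02)
```

```text
scene 198.4 176.64000000000001 [0.523 0.18  0.02 ]
side 298 236 [0.515 0.173 0.02 ]
scene 240.0 153.6 [0.706 0.219 0.02 ]
side 240 248 [0.702 0.221 0.02 ]
```

View pics/crop0.png

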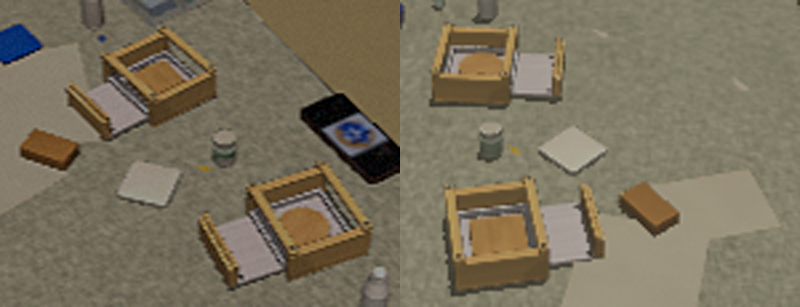

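The left frame holds the square blank: its outline is square in both views, and the cork block lies in front of it. I'll move in for a wrist view.

Emit:
apply_moves(delta_rot=[[0, 0, 0], [0, 0, 0], [0, 0, 0], [0, 0, 0], [0, 0, 0], [0, 0, 0], [0, 0, 0], [0, 0, 0], [0, 0, 0], [0, 0, 0], [0, 0, 0], [0, 0, 0], [0, 0, 0], [0, 0, 0]], translation=[[0.34, -0.19, 0], [0.34, -0.19, 0], [0.34, -0.19, 0], [0.34, -0.19, 0], [0.34, -0.19, 0], [0.34, -0.19, 0], [0.34, -0.19, 0], [0.34, -0.19, 0], [0.34, -0.19, 0], [0.34, -0.19, 0], [0.34, -0.19, 0], [0.34, -0.19, 0], [0.34, -0.19, 0], [0.34, -0.19, 0]], fingers=[0, 0, 0, 0, 0, 0, 0, 0, 0, 0, 0, 0, 0, 0])

```text
t: 1.27
ee_pos: [0.5569, -0.2533, 0.3024]
ee_rot: [[0.969, 0.246, -0.001], [0.246, -0.969, 0.0], [-0.001, -0.0, -1.0]]
contact_force: [0.3, 0.1, 0.9]
gripper_width: 0.0041
finger_force: 0.0
```

Emit:
apply_moves(delta_rot=[[0, 0, 0], [0, 0, 0], [0, 0, 0], [0, 0, 0], [0, 0, 0], [0, 0, 0], [0, 0, 0], [0, 0, 0], [0, 0, 0], [0, 0, 0], [0, 0, 0], [0, 0, 0], [0, 0, 0]], translation=[[0.03, -0.36, 0], [0.03, -0.36, 0], [0.03, -0.36, 0], [0.03, -0.36, 0], [0.03, -0.36, 0], [0.03, -0.36, 0], [0.03, -0.36, 0], [0.03, -0.36, 0], [0.03, -0.36, 0], [0.03, -0.36, 0], [0.03, -0.36, 0], [0.03, -0.36, 0], [0, 0, 0]], fingers=[0, 0, 0, 0, 0, 0, 0, 0, 0, 0, 0, 0, 0])

```text
t: 2.35
ee_pos: [0.4823, 0.1811, 0.3025]
ee_rot: [[0.966, 0.257, -0.001], [0.257, -0.966, 0.005], [0.0, -0.005, -1.0]]
contact_force: [-0.1, 1.1, 0.8]
gripper_width: 0.0004
finger_force: 0.0
```

Run:
```python
from h import *
o=manip.get_obs(); print({k:np.round(o[k],4).tolist() for k in("t","ee_pos","ee_rot","gripper_width","contact_force")})
import pickle; pickle.dump(o,open("o1.pkl","wb"))
cv2.imwrite("pics/w1.png",grab_frame("wrist"))
```

```text
{'t': 2.35, 'ee_pos': [0.4823, 0.1811, 0.3025], 'ee_rot': [[0.9663, 0.2573, -0.001], [0.2573, -0.9663, 0.005], [0.0003, -0.0051, -1.0]], 'gripper_width': 0.0004, 'contact_force': [-0.1069, 1.1383, 0.7689]}
```

View pics/w1.png

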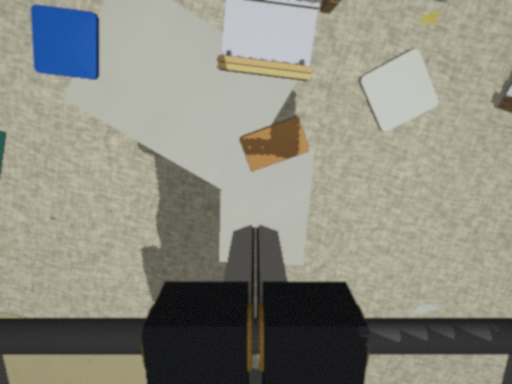

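The wrist view shows the lip from (220,57) to (312,68), with the pocket behind it at (268,35). The cork block's top corners are (241,137), (298,117), (309,151) and (252,171). The white pad is at (400,90) and the blue one at (65,42).

Run:
```python
from h import *
import pickle; o=pickle.load(open("o1.pkl","rb"))
r=lambda u,v,z:np.round(ray("wrist",u,v,z,o),4)
a,b=r(222,56,.042),r(313,67,.042); print("lip",a,b,np.linalg.norm(a-b),"mid",(a+b)/2,"yaw",np.degrees(np.arctan2(*(a-b)[:2]))*-1)
c,d=r(219,69,.037),r(311,79,.037);print("front",c,d,np.linalg.norm(c-d))
q=[r(*p,.02) for p in((241,137),(298,117),(309,151),(252,171))]; print("blk",*q,np.mean(q,0),[np.round(np.linalg.norm(q[i]-q[i-1]),4) for i in range(4)])
w=[r(*p,.008) for p in((360,85),(416,49),(438,98),(387,130))]; print("white",*w)
print("blue",r(98,78,.008),r(33,70,.008), "frame?",r(322,12,.052))
W=cv2.imread("pics/w1.png"); cv2.imwrite("pics/w1c.png",cv2.resize(W[0:180,180:340],(711,600*4//3)[0:1]+(800,),interpolation=2)[:600] if 0 else cv2.resize(W[0:180,180:400],(733,600),interpolation=2))
```

```text
lip [0.5867 0.2429 0.042 ] [0.5995 0.157  0.042 ] 0.08684843118905489 mid [0.5931  0.19995 0.042  ] yaw 8.47530968034424
front [0.575  0.2436 0.037 ] [0.5891 0.1549 0.037 ] 0.08981369606023348
blk [0.5152 0.2072 0.02  ] [0.5509 0.1545 0.02  ] [0.5196 0.1326 0.02  ] [0.4824 0.1864 0.02  ] [0.517025 0.170175 0.02    ] [np.float64(0.0388), np.float64(0.0637), np.float64(0.0382), np.float64(0.0654)]
white [0.5992 0.0992 0.008 ] [0.6475 0.0555 0.008 ] [0.6081 0.0143 0.008 ] [0.5624 0.0548 0.008 ]
blue [0.5348 0.3687 0.008 ] [0.5251 0.4359 0.008 ] frame? [0.6441 0.1644 0.052 ]
```

View pics/w1c.png

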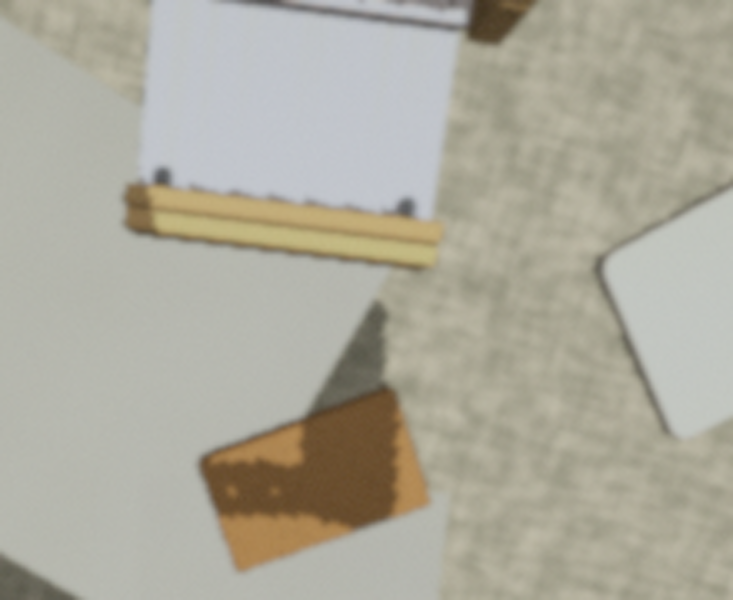

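The measured sizes agree: the lip is 90 mm long (92 given) and the block is 39 x 65 mm (40 x 68 given). The tray yaw is about 8.5°. My plan is to push the block along its long axis to the left and toward the robot, away from the white pad, starting at its right end. I'll turn the tool first.

Emit:
apply_moves(delta_rot=[[0, 0, 0.0163], [0, 0, 0.0163], [0, 0, 0.0163], [0, 0, 0.0163], [0, 0, 0.0163], [0, 0, 0.0163], [0, 0, 0.0163], [0, 0, 0.0163], [0, 0, 0.0163], [0, 0, 0.0163], [0, 0, 0.0163], [0, 0, 0.0163], [0, 0, 0], [0, 0, 0]], translation=[[0, 0, 0.08], [0, 0, 0.08], [0, 0, 0.08], [0, 0, 0.08], [0, 0, 0.08], [0, 0, 0.08], [0, 0, 0.08], [0, 0, 0.08], [0, 0, 0.08], [0, 0, 0.08], [0, 0, 0.08], [0, 0, 0.08], [0, 0, 0], [0, 0, 0]], fingers=[0, 0, 0, 0, 0, 0, 0, 0, 0, 0, 0, 0, 0, 0])

```text
t: 3.57
ee_pos: [0.4844, 0.1715, 0.2064]
ee_rot: [[0.558, -0.83, -0.001], [-0.83, -0.558, -0.001], [0.001, 0.001, -1.0]]
contact_force: [-0.1, -0.1, 0.5]
gripper_width: 0.0003
finger_force: 0.0
```

Run:
```python
from h import *
o=manip.get_obs(); R=np.array(o["ee_rot"]);p=np.array(o["ee_pos"]);print(o["t"],p,np.degrees(np.arctan2(R[1,0],R[0,0])))
tip=p+R[:,2]*manip.tip_reach;print(tip,R[:,2])
s=np.array([.551,.121,.010]);e=s-.19*np.array([.565,-.825,0])
print((R.T@(s-tip))*10,(R.T@(e-s))*10,e, manip.get_obs()["joint_pos"])
```

```text
3.5667 [0.48442818 0.17148652 0.2063932 ] -56.076170607003974
[0.48434203 0.1713607  0.10919332] [-8.86322117e-04 -1.29444911e-03 -9.99998769e-01]
[ 0.78931992 -0.273503    0.99199308] [-1.89979012e+00  1.59641936e-02 -1.07758219e-03] [0.44365 0.27775 0.01   ] [-0.59939442  0.59677997  0.30378864  1.99306218 -0.30244894  0.59602464
 -2.64227078]
```

Joint 7 is at -2.64 and would come close to its limit during the push, so I'll use the equivalent half turn.

Emit:
apply_moves(delta_rot=[[0, 0, -0.0192], [0, 0, -0.0192], [0, 0, -0.0192], [0, 0, -0.0192], [0, 0, -0.0192], [0, 0, -0.0192], [0, 0, -0.0192], [0, 0, -0.0192], [0, 0, -0.0192], [0, 0, -0.0192], [0, 0, -0.0192], [0, 0, -0.0192], [0, 0, -0.0192]], translation=[[0, 0, 0], [0, 0, 0], [0, 0, 0], [0, 0, 0], [0, 0, 0], [0, 0, 0], [0, 0, 0], [0, 0, 0], [0, 0, 0], [0, 0, 0], [0, 0, 0], [0, 0, 0], [0, 0, 0]], fingers=[0, 0, 0, 0, 0, 0, 0, 0, 0, 0, 0, 0, 0])

```text
t: 4.65
ee_pos: [0.4851, 0.1718, 0.2075]
ee_rot: [[0.828, 0.561, 0.002], [0.561, -0.828, -0.0], [0.001, 0.001, -1.0]]
contact_force: [-0.6, -0.5, 0.4]
gripper_width: 0.0005
finger_force: 0.0
```

Emit:
apply_moves(delta_rot=[[0, 0, -0.0192], [0, 0, -0.0192], [0, 0, -0.0192], [0, 0, -0.0192], [0, 0, -0.0192], [0, 0, -0.0192], [0, 0, -0.0192], [0, 0, -0.0192], [0, 0, -0.0192], [0, 0, -0.0192], [0, 0, -0.0192], [0, 0, -0.0192], [0, 0, -0.0192], [0, 0, 0], [0, 0, 0]], translation=[[0, 0, 0], [0, 0, 0], [0, 0, 0], [0, 0, 0], [0, 0, 0], [0, 0, 0], [0, 0, 0], [0, 0, 0], [0, 0, 0], [0, 0, 0], [0, 0, 0], [0, 0, 0], [0, 0, 0], [0, 0, 0], [0, 0, 0]], fingers=[0, 0, 0, 0, 0, 0, 0, 0, 0, 0, 0, 0, 0, 0, 0])

```text
t: 5.9
ee_pos: [0.485, 0.1718, 0.2071]
ee_rot: [[-0.55, 0.835, 0.001], [0.835, 0.55, -0.0], [-0.001, 0.001, -1.0]]
contact_force: [0.3, -0.4, -0.1]
gripper_width: 0.0009
finger_force: 0.0
```

Run:
```python
from h import *
o=manip.get_obs(); R=np.array(o["ee_rot"]);p=np.array(o["ee_pos"]);print(o["t"],p,np.degrees(np.arctan2(R[1,0],R[0,0])))
tip=p+R[:,2]*manip.tip_reach;print(tip,R[:,2])
s=np.array([.551,.121,.010]);e=s-.19*np.array([.565,-.825,0])
print((R.T@(s-tip))*10,(R.T@(e-s))*10,e, o["joint_pos"])
```

```text
5.9 [0.48503257 0.17180552 0.20709778] 123.37594395895798
[0.48513887 0.17180286 0.10989784] [ 1.09369930e-03 -2.74262564e-05 -9.99999402e-01]
[-0.78594178  0.26961266  0.99971207] [ 1.89955057e+00 -3.41270846e-02 -1.21707685e-03] [0.44365 0.27775 0.01   ] [ 1.33426867e-03  6.38920784e-01 -5.97252837e-01  1.97530847e+00
  5.53944682e-01  6.92533329e-01 -3.59844507e-01]
```

Emit:
apply_moves(delta_rot=[[0, 0, 0], [0, 0, 0], [0, 0, 0], [0, 0, 0], [0, 0, 0], [0, 0, 0], [0, 0, 0], [0, 0, 0], [0, 0, 0], [0, 0, 0]], translation=[[-0.26, 0.09, 0], [-0.26, 0.09, 0], [-0.27, 0.09, 0], [0, 0, 0.25], [0, 0, 0.25], [0, 0, 0.2], [0, 0, 0.15], [0, 0, 0.1], [0, 0, 0.05], [0, 0, 0]], fingers=[0, 0, 0, 0, 0, 0, 0, 0, 0, 0])

```text
t: 6.73
ee_pos: [0.5504, 0.1215, 0.1061]
ee_rot: [[-0.552, 0.834, -0.001], [0.834, 0.552, -0.001], [-0.0, -0.001, -1.0]]
contact_force: [-0.4, -0.2, 0.0]
gripper_width: 0.0006
finger_force: 0.0
```

Emit:
apply_moves(delta_rot=[[0, 0, 0], [0, 0, 0], [0, 0, 0], [0, 0, 0], [0, 0, 0], [0, 0, 0], [0, 0, 0], [0, 0, 0], [0, 0, 0], [0, 0, 0]], translation=[[0.1, 0, 0], [0.1, 0, 0], [0.1, 0, 0], [0.1, 0, 0], [0.1, 0, 0], [0.1, 0, 0], [0.1, 0, 0], [0.1, 0, 0], [0.1, 0, 0], [0, 0, 0]], fingers=[0, 0, 0, 0, 0, 0, 0, 0, 0, 0])

```text
t: 7.57
ee_pos: [0.4992, 0.1995, 0.1068]
ee_rot: [[-0.556, 0.831, -0.001], [0.831, 0.556, 0.002], [0.002, 0.0, -1.0]]
contact_force: [-0.1, -0.3, -0.3]
gripper_width: 0.0008
finger_force: 0.0
```

Run:
```python
from h import *
a=grab_frame("scene")[125:240,150:300]; b=grab_frame("wrist")
cv2.imwrite("pics/p1.png",np.hstack([cv2.resize(a,(391,300),interpolation=2),cv2.resize(b,(400,300))]))
```

```text
(no output)
```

View pics/p1.png

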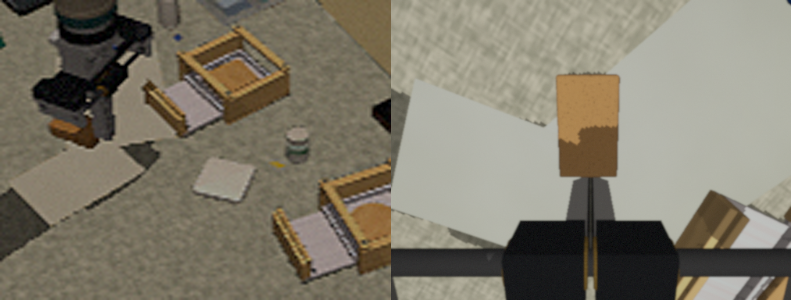

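The fingers push squarely on the end of the block (wrist half, block at (588,125)), and it stays aligned with the push. I'll push on about 100 mm more, back off and rise.

Emit:
apply_moves(delta_rot=[[0, 0, 0], [0, 0, 0], [0, 0, 0], [0, 0, 0], [0, 0, 0], [0, 0, 0], [0, 0, 0], [0, 0, 0], [0, 0, 0], [0, 0, 0], [0, 0, 0], [0, 0, 0], [0, 0, 0], [0, 0, 0], [0, 0, 0], [0, 0, 0], [0, 0, 0], [0, 0, 0]], translation=[[0.1, 0, 0], [0.1, 0, 0], [0.1, 0, 0], [0.1, 0, 0], [0.1, 0, 0], [0.1, 0, 0], [0.1, 0, 0], [0.1, 0, 0], [0.1, 0, 0], [0.06, 0, 0], [0.04, 0, 0], [0, 0, 0], [-0.15, 0, 0], [-0.15, 0, 0], [0, 0, -0.3], [0, 0, -0.3], [0, 0, -0.3], [0, 0, 0]], fingers=[0, 0, 0, 0, 0, 0, 0, 0, 0, 0, 0, 0, 0, 0, 0, 0, 0, 0])

```text
t: 9.17
ee_pos: [0.4645, 0.2562, 0.2013]
ee_rot: [[-0.551, 0.834, 0.007], [0.834, 0.551, 0.005], [-0.0, 0.008, -1.0]]
contact_force: [0.4, 1.6, 0.3]
gripper_width: 0.0004
finger_force: 0.0
```

Run:
```python
from h import *
o=manip.get_obs();R=np.array(o["ee_rot"]);p=np.array(o["ee_pos"]);print(o["t"],p,np.degrees(np.arctan2(R[1,0],R[0,0])),o["joint_pos"])
b=grab_frame("wrist");s=grab_frame("side")[160:300,205:355]
import pickle; pickle.dump(o,open("o2.pkl","wb"))
cv2.imwrite("pics/p2.png",np.hstack([b,cv2.resize(s,(288,384))]))
hs=cv2.cvtColor(b,cv2.COLOR_BGR2HSV)
```

```text
9.1667 [0.46450011 0.25621043 0.20129365] 123.46700718940198 [-0.18436863  0.65756157 -0.56718277  1.9434567   0.54515063  0.68733364
 -0.50266541]
```

View pics/p2.png

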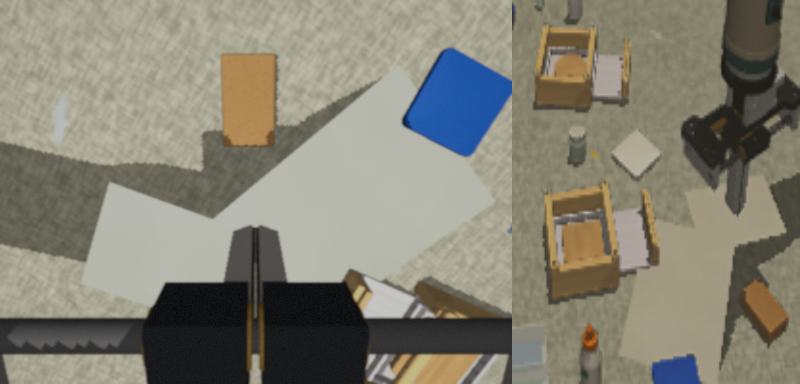

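The block now lies far left of the path (wrist (249,100)), and nothing else has moved. Next I'll rotate to line up with the tray and work out the hook point.

Emit:
apply_moves(delta_rot=[[0, 0, -0.0181], [0, 0, -0.0181], [0, 0, -0.0181], [0, 0, -0.0181], [0, 0, -0.0181], [0, 0, -0.0181], [0, 0, -0.0181], [0, 0, -0.0181], [0, 0, -0.0181], [0, 0, -0.0181], [0, 0, 0], [0, 0, 0]], translation=[[0, 0, 0], [0, 0, 0], [0, 0, 0], [0, 0, 0], [0, 0, 0], [0, 0, 0], [0, 0, 0], [0, 0, 0], [0, 0, 0], [0, 0, 0], [0, 0, 0], [0, 0, 0]], fingers=[0, 0, 0, 0, 0, 0, 0, 0, 0, 0, 0, 0])

```text
t: 10.27
ee_pos: [0.4617, 0.2544, 0.1953]
ee_rot: [[-0.989, -0.148, -0.002], [-0.148, 0.989, -0.001], [0.002, -0.0, -1.0]]
contact_force: [0.2, 0.2, -1.0]
gripper_width: 0.0005
finger_force: 0.0
```

Run:
```python
from h import *
import pickle; o=pickle.load(open("o2.pkl","rb"))
q=[ray("wrist",u,v,.02,o) for u,v in((222,54),(275,54),(273,138),(224,138))]
L=np.array([.593,.2015,0]);U=np.array([-.989,-.148,0]);V=np.array([-.148,.989,0])
for x in q: print("blk",np.round(x,3),"u %.3f v %.3f"%((x-L)@U,(x-L)@V))
o=manip.get_obs();R=np.array(o["ee_rot"]);p=np.array(o["ee_pos"]);print(o["t"],p,np.degrees(np.arctan2(R[1,0],R[0,0])))
tip=p+R[:,2]*manip.tip_reach;s=np.array([.6177,.2052,.018])
print(tip,R.T@(s-tip)*10,R.T@U*10,o["joint_pos"])
# independent check of lip from the fixed cameras
for n in("scene","side"): print(n,[np.round(proj(n,L+V*k+[0,0,.042])) for k in(-.046,.046)])
```

```text
blk [0.386 0.334 0.02 ] u 0.185 v 0.162
blk [0.418 0.356 0.02 ] u 0.150 v 0.178
blk [0.451 0.305 0.02 ] u 0.125 v 0.123
blk [0.42  0.284 0.02 ] u 0.159 v 0.107
10.2667 [0.46174955 0.2543689  0.19534656] -171.48650746107188
[0.46151675 0.25428786 0.09814687] [-1.47394467 -0.71631188  0.79813475] [1.00000939e+01 4.58232418e-04 2.49209413e-02] [-0.01245324  0.75826408 -0.86528627  1.94373646  0.79200426  0.82473217
  0.39712646]
scene [array([221., 169.]), array([207., 155.])]
side [array([272., 228.]), array([278., 249.])]
```

The fixed cameras agree with the lip estimate to within 2-5 px. I'll move over the pocket and go down.

Emit:
apply_moves(delta_rot=[[0, 0, 0], [0, 0, 0], [0, 0, 0], [0, 0, 0], [0, 0, 0], [0, 0, 0]], translation=[[-0.3, -0.15, 0], [-0.3, -0.15, 0], [-0.3, -0.15, 0], [-0.3, -0.14, 0], [-0.27, -0.13, 0], [0, 0, 0.2]], fingers=[0, 0, 0, 0, 0, 0])

```text
t: 10.77
ee_pos: [0.626, 0.2032, 0.1784]
ee_rot: [[-0.99, -0.14, 0.009], [-0.14, 0.99, 0.001], [-0.009, -0.0, -1.0]]
contact_force: [1.4, 0.4, 0.1]
gripper_width: 0.0005
finger_force: 0.0
```

Run:
```python
from h import *
o=manip.get_obs();R=np.array(o["ee_rot"]);p=np.array(o["ee_pos"])
tip=p+R[:,2]*manip.tip_reach;s=np.array([.6177,.2052,.018]);print(o["t"],tip,R.T@(s-tip)*10)
a=grab_frame("scene")[125:240,180:330]; b=grab_frame("wrist")
cv2.imwrite("pics/p3.png",np.hstack([cv2.resize(a,(391,300),interpolation=2),cv2.resize(b,(400,300))]))
```

```text
10.7667 [0.62686956 0.20333199 0.0812137 ] [0.09415027 0.03159624 0.63126194]
```

View pics/p3.png

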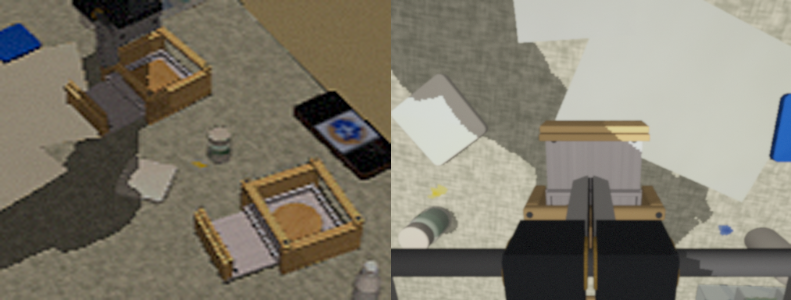

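Emit:
apply_moves(delta_rot=[[0, 0, 0], [0, 0, 0]], translation=[[0, 0, 0], [0, 0, 0]], fingers=[0, 0])

```text
t: 11.03
ee_pos: [0.6173, 0.2072, 0.177]
ee_rot: [[-0.988, -0.153, -0.001], [-0.153, 0.988, 0.0], [0.001, 0.0, -1.0]]
contact_force: [-0.4, 1.1, 0.2]
gripper_width: 0.0005
finger_force: 0.0
```

Run:
```python
from h import *
o=manip.get_obs();R=np.array(o["ee_rot"]);p=np.array(o["ee_pos"])
b=grab_frame("wrist");cv2.imwrite("pics/w4.png",b)
g=cv2.cvtColor(b,cv2.COLOR_BGR2HSV)
print([(v,b[v,240].tolist()) for v in range(148,190,3)])
print([(v,b[v,240].tolist()) for v in range(222,290,4)])
for v in(172,176,180,184): print(v,np.round(ray("wrist",255,v,.042,o),4))
tip=p+R[:,2]*manip.tip_reach;s=np.array([.6177,.2052,.018]);print(o["t"],tip,R.T@(s-tip)*10)
```

```text
[(148, [192, 202, 200]), (151, [193, 202, 200]), (154, [189, 199, 197]), (157, [77, 98, 113]), (160, [58, 89, 107]), (163, [70, 102, 125]), (166, [89, 130, 155]), (169, [88, 128, 154]), (172, [62, 94, 114]), (175, [77, 115, 140]), (178, [82, 120, 145]), (181, [88, 119, 141]), (184, [137, 139, 145]), (187, [137, 139, 146])]
[(222, [135, 137, 144]), (226, [136, 138, 144]), (230, [89, 90, 94]), (234, [87, 90, 92]), (238, [87, 90, 91]), (242, [87, 90, 92]), (246, [85, 89, 92]), (250, [86, 90, 94]), (254, [87, 90, 92]), (258, [90, 91, 95]), (262, [86, 90, 91]), (266, [85, 88, 91]), (270, [85, 90, 91]), (274, [86, 88, 91]), (278, [89, 93, 94]), (282, [37, 39, 38]), (286, [26, 21, 22])]
172 [0.5864 0.2029 0.042 ]
176 [0.5891 0.2033 0.042 ]
180 [0.5917 0.2037 0.042 ]
184 [0.5944 0.2041 0.042 ]
11.0333 [0.6171733  0.20719276 0.07980925] [-0.00263757 -0.02076733  0.61808165]
```

The second view puts the lip's back face at x≈0.5925, so the tip is settled in mid-pocket. I'll go down and start the pull.

Emit:
apply_moves(delta_rot=[[0, 0, 0], [0, 0, 0], [0, 0, 0], [0, 0, 0], [0, 0, 0], [0, 0, 0]], translation=[[0, 0, 0.2], [0, 0, 0.2], [0, 0, 0.15], [0, 0, 0.07], [0, 0, 0], [0, 0, 0]], fingers=[0, 0, 0, 0, 0, 0])

```text
t: 11.58
ee_pos: [0.6183, 0.2066, 0.1151]
ee_rot: [[-0.988, -0.152, 0.0], [-0.152, 0.988, 0.0], [-0.0, 0.0, -1.0]]
contact_force: [0.3, 0.0, -0.0]
gripper_width: 0.0004
finger_force: 0.0
```

Emit:
apply_moves(delta_rot=[[0, 0, 0], [0, 0, 0], [0, 0, 0], [0, 0, 0], [0, 0, 0], [0, 0, 0], [0, 0, 0], [0, 0, 0], [0, 0, 0], [0, 0, 0], [0, 0, 0], [0, 0, 0], [0, 0, 0], [0, 0, 0]], translation=[[0.06, 0, 0], [0.06, 0, 0], [0.06, 0, 0], [0.06, 0, 0], [0.06, 0, 0], [0.08, 0, 0], [0.08, 0, 0], [0.08, 0, 0], [0.08, 0, 0], [0.08, 0, 0], [0.08, 0, 0], [0.08, 0, 0], [0.08, 0, 0], [0, 0, 0]], fingers=[0, 0, 0, 0, 0, 0, 0, 0, 0, 0, 0, 0, 0, 0])

```text
t: 12.75
ee_pos: [0.5231, 0.1913, 0.1144]
ee_rot: [[-0.988, -0.153, -0.003], [-0.153, 0.988, -0.002], [0.003, -0.001, -1.0]]
contact_force: [-0.7, -0.5, -0.3]
gripper_width: 0.0008
finger_force: 0.0
```

Emit:
apply_moves(delta_rot=[[0, 0, 0], [0, 0, 0], [0, 0, 0], [0, 0, 0]], translation=[[0.03, 0, 0], [0.03, 0, 0], [0.03, 0, 0], [0.03, 0, 0]], fingers=[0, 0, 0, 0])

```text
t: 13.08
ee_pos: [0.5171, 0.1898, 0.1145]
ee_rot: [[-0.989, -0.15, 0.006], [-0.15, 0.989, 0.002], [-0.006, 0.001, -1.0]]
contact_force: [15.7, 2.7, -13.2]
gripper_width: 0.0003
finger_force: 8.1
```

Emit:
apply_moves(delta_rot=[[0, 0, 0], [0, 0, 0], [0, 0, 0]], translation=[[0.02, 0, 0], [0.02, 0, 0], [0, 0, 0]], fingers=[0, 0, 0])

```text
t: 13.33
ee_pos: [0.5166, 0.1896, 0.1147]
ee_rot: [[-0.989, -0.149, 0.012], [-0.149, 0.989, 0.004], [-0.012, 0.002, -1.0]]
contact_force: [19.0, 3.1, -15.9]
gripper_width: 0.0006
finger_force: 9.4
```

The force has risen to 19 N with no motion, so the tray is at its stop. I'll ease back into the pocket, lift out and check.

Emit:
apply_moves(delta_rot=[[0, 0, 0], [0, 0, 0], [0, 0, 0], [0, 0, 0], [0, 0, 0], [0, 0, 0], [0, 0, 0], [0, 0, 0], [0, 0, 0], [0, 0, 0], [0, 0, 0]], translation=[[-0.06, 0, 0], [-0.06, 0, 0], [-0.06, 0, 0], [-0.04, 0, 0], [0, 0, 0], [0, 0, -0.2], [0, 0, -0.3], [0, 0, -0.3], [0, 0, -0.3], [0, 0, -0.3], [0, 0, 0]], fingers=[0, 0, 0, 0, 0, 0, 0, 0, 0, 0, 0])

```text
t: 14.25
ee_pos: [0.5326, 0.1948, 0.2599]
ee_rot: [[-0.988, -0.152, 0.007], [-0.152, 0.988, 0.004], [-0.008, 0.002, -1.0]]
contact_force: [0.3, 1.0, -0.2]
gripper_width: 0.0003
finger_force: 0.0
```

Run:
```python
from h import *
o=manip.get_obs();b=grab_frame("wrist")
print(o["t"],o["ee_pos"],o["contact_force"])
c=240
col=[(v,b[v,c].tolist()) for v in range(120,230,3)];print(col)
for v in range(140,220,6): x=ray("wrist",c,v,.042,o);print(v,round((x-[.5925,.2015,.042])@np.array([-.989,-.148,0]),4),end="; ")
s=grab_frame("side")[160:310,205:355]
cv2.imwrite("pics/p5.png",np.hstack([cv2.resize(b,(400,300)),cv2.resize(s,(400,300),interpolation=2)]))
```

```text
14.25 [0.53256139 0.19475499 0.25990591] [ 0.33018422  0.95793903 -0.2279335 ]
[(120, [180, 189, 188]), (123, [180, 189, 187]), (126, [181, 189, 188]), (129, [181, 190, 189]), (132, [183, 191, 189]), (135, [182, 190, 189]), (138, [179, 187, 187]), (141, [68, 90, 105]), (144, [74, 111, 135]), (147, [81, 119, 143]), (150, [65, 94, 116]), (153, [73, 109, 131]), (156, [78, 110, 132]), (159, [126, 128, 134]), (162, [131, 132, 138]), (165, [129, 131, 135]), (168, [130, 131, 137]), (171, [129, 131, 136]), (174, [128, 130, 136]), (177, [128, 128, 136]), (180, [130, 131, 137]), (183, [128, 129, 136]), (186, [126, 129, 134]), (189, [127, 129, 135]), (192, [126, 129, 134]), (195, [127, 129, 135]), (198, [129, 130, 137]), (201, [127, 130, 135]), (204, [125, 128, 133]), (207, [98, 102, 108]), (210, [124, 126, 132]), (213, [125, 126, 132]), (216, [127, 130, 136]), (219, [125, 128, 134]), (222, [99, 106, 115]), (225, [58, 92, 118]), (228, [71, 89, 105])]
140 0.1006; 146 0.0953; 152 0.09; 158 0.0846; 164 0.0791; 170 0.0736; 176 0.0681; 182 0.0625; 188 0.0568; 194 0.0511; 200 0.0453; 206 0.0394; 212 0.0335; 218 0.0276;
```

View pics/p5.png

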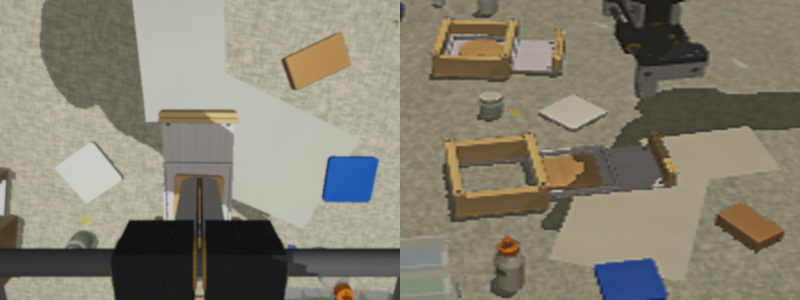

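The wrist view shows the tray out, with its lip at (199,116). The lip moved about 84 mm from its nearly shut start, to a hard stop. The block (317,60) is clear, the other things are unmoved, and the hand is well above everything.

```bash
python3 -c "
from cell import manip
print(manip.hand_in())"
```

```text
the job is handed in; nothing more can be done
None
```

I pushed the sanding block clear to the left, then hooked the square blank's tray behind its lip and drew it out to its stop (about 84 mm from its nearly shut start, 19 N with no further motion); the job is handed in at about 14 s, with no verdict returned.

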